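# Empty a tall tube of sugar balls over the rim of a tub

### The arm

A 6-joint arm with a two-finger parallel gripper is mounted at the origin on a cart in front of the work surface, level with it; the furniture and walls round the work are solid. World frame = base frame: x ahead of the robot, y to its left, z up, the work surface at z = 0. Lengths are in mm, angles in degrees, forces in N, time in s.
With the tool pointing down it reaches from about 300 to 950 mm from the base axis. Payload 3.1 kg.
Tool frame: the origin (TCP) lies midway between the tips of the shut fingers; the grasp point (between the pads) lies 19 mm behind it (bot.grip_point_offset is the z of the grasp point in the tool frame, in mm); z points along the fingers, y is the line along which they close (so a half turn about z gives the same grasp; the last joint's range is limited). The gripper opens to 85 mm and grips with 20 to 120 N. Pads are 22 mm wide; open, the fingers measure 114 mm over their backs; the gripper's body (76 mm by 85 mm) begins 54 mm behind the grasp point. The pads swing forward as they close: fully open they stand 13 mm farther back than shut.
Start: joints at [-78.822, 17.653, 93.61, -0, 68.738, -3.994], TCP at [163.545, -603.229, 231.272] pointing down, gripper open.
Joint ranges: [-175.34, 175.34], [-45.06, 112.39], [2.9, 150.54], [-68.45, 248.45], [3.09, 151.38], [-168.51, 168.51]. Speed limits (degrees/s): [159.86, 159.86, 180, 180, 180, 180].

### API

Orientations are given as [roll, pitch, yaw] about the fixed x, y, z axes, in that order (R = Rz(yaw) Ry(pitch) Rx(roll)).
In Python, from workcell import bot gives the robot as it stands.
- The arm moves only by the tool servo_tool, never from a script. Its argument "plan" is text: rows parted by semicolons, each of 4 numbers parted by spaces: the shift along the tool's x, y, z as a fraction of full scale, then the turn about the tool's z as a fraction of full scale. A call has 1 to 8 rows; each row is the pose to reach, as a shift and turn from the pose commanded when the call began, along the tool's axes at that moment, turning the shorter way round; what a row does not reach only later rows make up. Full scale, the value 1, is 100 cm for a shift and pi rad for a turn. A row lasts 1/10 s, in which the tool goes at most 50 mm and 8.59 degrees, less where a joint would pass 70% of its speed; a pose out of reach is approached as far as the arm can. A call with a number of a shift or a turn outside -1 to 1 is refused whole. A call with a gripper value outside its range is refused whole. "hand" is the finger opening in mm, from 0 to 85.4, set as the call begins (left out, the last holds). The fingers move at their own pace and stop on an object; "force" is the grip in N (left out, the last holds). Time passes only in rows, so rows that repeat a pose let the fingers close. It gives the time, the measured TCP pose, the force, the opening and the grip force at its end, in the units of the state.
- bot.state(): the state, without advancing time (a new reading comes with each control period).
- bot.grab_frame(name): name is "scene" or "top" or "wrist"; returns (picture, depth): 420x560x3 uint8, red, green, blue; 420x560 float32, mm along the optical axis (not along the pixel's ray), 0 where there is no reading.
- bot.camera_info(name): a dict with "vertical_fov" (degrees; the focal length in pixels is half the picture's height over the tangent of half this angle, whatever the lens; pixels are square), "cx", "cy" (the principal point, pixels), "pose" (4x4, takes a point from camera to world coordinates). Camera axes: x right, y down, z forward; pixel columns grow to the right and rows downward; lengths in mm; the calibration is good to about 2 mm. A picture is of the moment at which its call begins: read the wrist's pose just before it. camera_info takes no time and is no camera call; for the wrist camera it gives the pose at the moment of the call.
- bot.close_job(): hands the job in; it is judged then, once.
The state is a dict: "time_s": time; "q": joint angles; "qd": joint speeds; "tau": joint torques, N m; "tool_pos": TCP position; "tcp_rot": TCP orientation; "force": force on the tool from outside, world axes, zero at the start; "wrist_torque": the same for the moment, N m; "gripper_width": opening from 0.0 (shut) to 1.0 (fully open); "finger_force": force on a finger pad.
Only numpy, scipy, OpenCV 4.12 (cv2) and the standard library are available. Lean on these libraries where they do the work, as an engineer would, in place of code of your own. Each camera call takes 0.05 s, during which the arm holds its last target. There are 200 camera calls.

### The job

Empty the four sugar balls from the tall clear tube into the white tub, in two grips: first lean the full tube on the tub's rim, its foot on the table, and let go; then take it again by its lower half and raise that end until it tips past level and all the balls roll out into the tub. Afterwards lower the tube back so that it leans on the tub's rim again with its foot on the table, and let go; leave the tub in its place and do not knock the bottles that stand around.

Things in the scene. Friction and masses are not known exactly. Their poses are not given: they have to be found in the camera images.
- tube: tall clear plastic tube, open at the mouth: outer diameter 48 mm, length 260, wall 3, bottom 5 thick, about 0.14 kg; stands at the left or right at first. Origin: centre of the underside of its foot; +z runs along its axis to the mouth; yaw does not matter. It stays put leaned on the rim 25 to 50 degrees off upright; at 45 its underside meets the rim about 190 mm from the foot
- tub: open round white tub, loose, about 0.5 kg (it slides if pushed hard): rim 232 mm outside diameter (the rim is slightly faceted, 112 to 117 mm in radius), rim 133 mm above the table, inner floor about 6 mm up and about 200 mm across. Origin: centre of its underside, z up. Stands on the table behind the middle of the work
- ball_0_center (a point): hard white sugar ball, 30 mm across, 18 g, lies loose in the tube at the start; this point is its centre
- ball_1_center (a point): hard white sugar ball, 30 mm across, 18 g, lies loose in the tube at the start; this point is its centre
- ball_2_center (a point): hard white sugar ball, 30 mm across, 18 g, lies loose in the tube at the start; this point is its centre
- ball_3_center (a point): hard white sugar ball, 30 mm across, 18 g, lies loose in the tube at the start; this point is its centre
- fat_bottle: bystander: upright squeeze bottle, 53 mm across, 159 mm high, loose; stands left or right, on the other side from the tube. Origin: centre of its underside, z up
- thin_bottle: bystander: upright squeeze bottle, 46 mm across, 156 mm high, loose, at the right. Origin: centre of its underside, z up
There are look-alikes about, which are no part of the job. What is shaped like the tub but black is not meant.

How it is judged (in metres and radians):
On the way, in this order (a step that is already met when the one before it is completed fails the run):
1. the full tube leans on the tub's rim, foot on the table, let go and still, all four balls in it (angle between tube's own z axis and vertical between 0.35 and 1.25 rad and height (world z) of tube below 0.05 m and contact force between tube and tub above 0.03 N and contact force between the fingers and tube below 0.05 N and linear speed of tube below 0.03 m/s and horizontal distance between tube and tub above 0.12 m and z of ball_0_center in the frame of tube between 0 and 0.24 m and z of ball_1_center in the frame of tube between 0 and 0.24 m and z of ball_2_center in the frame of tube between 0 and 0.24 m and z of ball_3_center in the frame of tube between 0 and 0.24 m and distance between each of ball_0_center, ball_1_center, ball_2_center, ball_3_center and tube below 0.24 m), for 0.2 s.
2. the tube, gripped in its lower half, is tipped past level (angle between tube's own z axis and vertical above 1.6 rad and contact force between the fingers and tube above 0.3 N and z of the grasp point in the frame of tube below 0.13 m), for 0.1 s.
At the end, for the whole second after the job is handed in: All four balls lie in the tub (within 110 mm of its axis, under 100 mm high); the tube leans on the tub's rim, touching it, 20 to 71 degrees off upright, centre of its foot under 50 mm high and outside the tub, released, at rest; the tub is upright within 50 mm of its place (angle between tube's own z axis and vertical between 0.35 and 1.25 rad and height (world z) of tube below 0.05 m and contact force between tube and tub above 0.03 N and contact force between the fingers and tube below 0.05 N and linear speed of tube below 0.03 m/s and horizontal distance between tube and tub above 0.12 m and horizontal distance between each of ball_0_center, ball_1_center, ball_2_center, ball_3_center and tub below 0.11 m and height (world z) of each of ball_0_center, ball_1_center, ball_2_center, ball_3_center below 0.1 m and distance of tub from where it was at the start of the episode below 0.05 m and angle between tub's own z axis and vertical below 0.1 rad).
It fails at once if a loose bystander bottle is moved more than 30 mm or tipped (distance of any of fat_bottle, thin_bottle from where it was at the start of the episode above 0.03 m or angle between any of fat_bottle, thin_bottle's own z axis and vertical above 0.3 rad).
It fails at once if the tub is tipped or pushed more than 60 mm from its place (angle between tub's own z axis and vertical above 0.35 rad or distance of tub from where it was at the start of the episode above 0.06 m).
It also fails if it takes over 72 s, if anything falls off the work surface, if the arm or the gripper's body presses on something with over 40 N, if the wrist force passes 120 N, or if a joint passes its speed limit or range.

## Working session

There is one attempt and no reset: what is moved stays moved. The work goes in short steps, Python scripts to look and compute and a tool call to move; the robot and the scene stay as the last step left them, time stands still between calls to the robot, and variables do not carry over. Pictures are saved under pics/ and viewed, at most 10 in all, crops included, and the job is handed in when it is done.

Besides the shell and the picture viewer there is one more tool, called after ">>>" by a JSON object that holds its "api" and its "payload", one argument or row to a line. servo_tool: Moves the arm, as the interface text tells. Its arguments: {"type":"object","properties":{"plan":{"type":"string"},"hand":{"type":"number"},"force":{"type":"number"}},"required":["plan"]}

```bash
mkdir -p pics; cat > h.py <<'E'
import numpy as np, cv2
from workcell import bot
def shot(n,f):
    ci=bot.camera_info(n); p,d=bot.grab_frame(n); cv2.imwrite(f'pics/{f}.png',p[...,::-1]); np.savez(f'pics/{f}.npz',p=p,d=d,T=np.array(ci['pose']),f=p.shape[0]/2/np.tan(np.radians(ci['vertical_fov'])/2),c=[ci['cx'],ci['cy']])
def load(f): return dict(np.load(f'pics/{f}.npz'))
def pt(D,u,v,z=None):
    r=np.array([(u-D['c'][0])/D['f'],(v-D['c'][1])/D['f'],1]); T=D['T']
    if z is None: s=D['d'][int(v),int(u)]
    else: s=(z-T[2,3])/(T[:3,:3]@r)[2]
    return T[:3,:3]@(r*s)+T[:3,3]
E
python3 - <<'E'
from h import *
shot('scene','s0');shot('top','t0')
for n in('s0','t0'):
    D=load(n);print(D['T'].round(2).tolist(),D['f'],D['c'])
a=cv2.imread('pics/s0.png');b=cv2.imread('pics/t0.png')
s=bot.state();print(s)
E
```

```text
[[-0.57, -0.65, 0.5, -159.82], [-0.82, 0.44, -0.37, 455.25], [0.02, -0.62, -0.78, 1277.19], [0.0, 0.0, 0.0, 1.0]] 427.6000252256126 [282.36054621 209.30127277]
[[-0.0, -1.0, 0.1, 472.12], [-1.0, 0.0, -0.02, -74.6], [0.02, -0.1, -1.0, 1449.22], [0.0, 0.0, 0.0, 1.0]] 416.2467206707961 [277.17697421 202.16406084]
{'time_s': 0.1, 'q': array([-7.88250218e+01,  1.77019645e+01,  9.36802162e+01,  4.70028474e-04,
        6.87360406e+01, -3.99158145e+00]), 'qd': array([ 0.03631292, -0.20752652, -0.27349049, -0.02857345, -0.03718993,
       -0.01804223]), 'tau': array([-2.29349198e-04, -4.16406548e+01, -2.77644432e+01, -9.75880198e-05,
        4.05047918e-03, -8.98261135e-06]), 'tool_pos': array([ 163.37237132, -602.5222384 ,  230.15199778]), 'tcp_rot': array([-1.79882096e+02, -8.66598038e-03,  1.51663798e+01]), 'force': array([-0.33604327,  0.10606285, -0.13014181]), 'wrist_torque': array([-0.01082494,  0.00320005, -0.04663401]), 'finger_force': 0.0, 'gripper_width': 1.003078454923885}
```

View pics/s0.png

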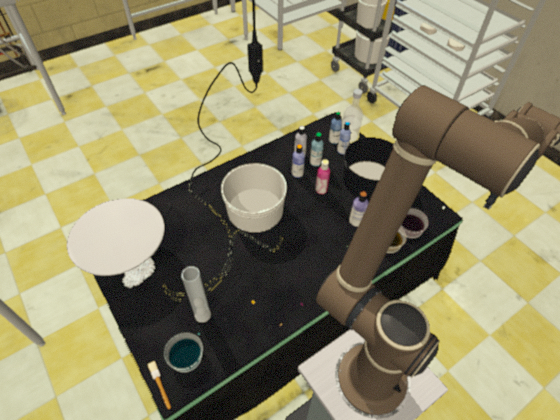

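View pics/t0.png

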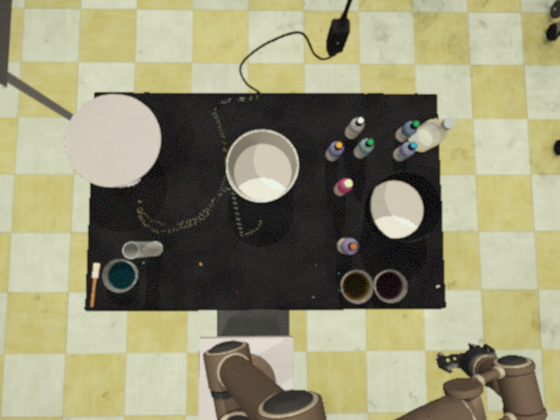

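The top view shows a white tub at about (262,165) and a black-walled tub at (400,208). The scene view shows the same two at (254,198) and (370,165). The white one is meant. The clear tube is at top (131..157,250), scene (197,295). A glass bottle at (430,135) is a look-alike. I'll confirm these in an enlarged crop and take measurements.

```bash
python3 - <<'E'
from h import *
D=load('t0');S=load('s0')
a=cv2.imread('pics/s0.png')[240:350,140:260];a=cv2.resize(a,None,fx=4.5,fy=4.5,interpolation=cv2.INTER_CUBIC)
b=cv2.imread('pics/t0.png')[120:300,75:305];b=cv2.resize(b,None,fx=3.4,fy=3.3,interpolation=cv2.INTER_CUBIC)
cv2.imwrite('pics/c1.png',a[:480]);cv2.imwrite('pics/c2.png',b)
# world clouds
def cloud(D):
    v,u=np.mgrid[:420,:560];d=D['d'];P=np.stack([(u-D['c'][0])/D['f']*d,(v-D['c'][1])/D['f']*d,d],-1)
    return P@D['T'][:3,:3].T+D['T'][:3,3]
W=cloud(D);V=cloud(S)
def circ(P):
    A=np.c_[2*P[:,:2],np.ones(len(P))];x=np.linalg.lstsq(A,(P[:,:2]**2).sum(1),rcond=None)[0];return x[:2],np.sqrt(x[2]+x[:2]@x[:2])
m=np.zeros((420,560),bool);m[120:210,215:310]=1
P=W[m&(W[...,2]>122)&(W[...,2]<145)];print('tub top',circ(P),len(P),P[:,2].mean(),P.min(0),P.max(0))
m[:]=0;m[155:235,210:295]=1
P=V[m&(V[...,2]>122)&(V[...,2]<145)];print('tub scene',circ(P),len(P),P[:,2].mean())
m[:]=0;m[230:270,110:170]=1
P=W[m&(W[...,2]>20)&(W[...,2]<300)&(W[...,0]>250)];print('tube top',len(P),P.min(0),P.max(0),np.median(P,0))
m[:]=0;m[255:335,165:225]=1
P=V[m&(V[...,2]>20)&(V[...,2]<300)];print('tube scene',len(P),P.min(0),P.max(0),np.median(P,0))
for r in W[240:260:3,115:170:5]: print(r[:,2].round(0))
H=np.nan_to_num(W[...,2])
n,l,st,c=cv2.connectedComponentsWithStats(((H>40)&(W[...,0]>250)).astype(np.uint8))
for i in range(1,n):
    if st[i,4]>40:
        Q=W[l==i];print(c[i].round(),st[i,4],Q.min(0).round(),Q.max(0).round())
E
```

```text
tub top (array([717.26898965, -56.42013078]), np.float64(113.65014689887396)) 396 129.78435811320148 [ 602.45659007 -171.93124907  122.00571483] [834.41498002  56.68214217 138.99743782]
tub scene (array([716.57832986, -52.82170006]), np.float64(113.72757839704018)) 343 129.1195282296661
tube top 686 [384.36387357 285.32247275  20.06321718] [474.64992156 454.66326902 265.03925438] [447.14807398 306.05010189 167.46478121]
tube scene 885 [393.55625026 290.89334095  20.81997562] [475.00969076 405.56161233 264.40327414] [433.39858434 317.34840644 187.06073436]
[ 2.000e+00  4.000e+00  3.000e+00 -3.000e+00 -2.000e+00 -4.000e+00
 -1.000e+00 -2.000e+00  1.000e+00  1.449e+03  5.000e+00]
[ -0.   0.  -2. 247. 259. 219. 171. 113.  55.   5.   5.]
[  6.   5. 255. 214. 168. 246. 196. 145.  87.  29.   0.]
[  1.   3. 248. 203. 158. 249. 207. 150.  95.  43.   2.]
[  8.   2. 244. 208. 159. 249. 205. 150.  87.  28.  -1.]
[  0.   6. 259. 220. 180. 234. 180. 121.  55.  -3.   3.]
[  4.  -2.   3. 255. 242.  -4.   3.   5.   1.   4.   0.]
[311.  45.] 1351 [ 472. -277.   42.] [1017.  113. 1449.]
[113. 141.] 7003 [472. -75.  43.] [ 950.  576. 1449.]
[356. 127.] 245 [ 472. -393.   40.] [ 882.  -75. 1449.]
[423. 135.] 1394 [ 472. -652.   40.] [ 872.  -75. 1449.]
[261. 155.] 1216 [ 472. -172.   41.] [ 834.   57. 1449.]
[365. 147.] 238 [ 472. -421.   41.] [ 809.  -75. 1449.]
[335. 150.] 218 [ 472. -322.   40.] [ 800.  -75. 1449.]
[415. 204.] 1590 [ 472. -635.   40.] [ 700.  -75. 1449.]
[344. 187.] 207 [ 472. -349.   41.] [ 677.  -75. 1449.]
[245. 226.] 107 [472. -75.  40.] [ 592.   37. 1449.]
[349. 246.] 267 [ 433. -365.   40.] [ 485.  -75. 1449.]
[141. 250.] 540 [428. -75.  42.] [ 475.  335. 1449.]
[117. 276.] 142 [311. -75.  40.] [ 472.  470. 1449.]
[359. 288.] 138 [ 270. -425.   40.] [ 472.  -75. 1449.]
[392. 287.] 130 [ 273. -541.   40.] [ 472.  -75. 1449.]
```

View pics/c2.png

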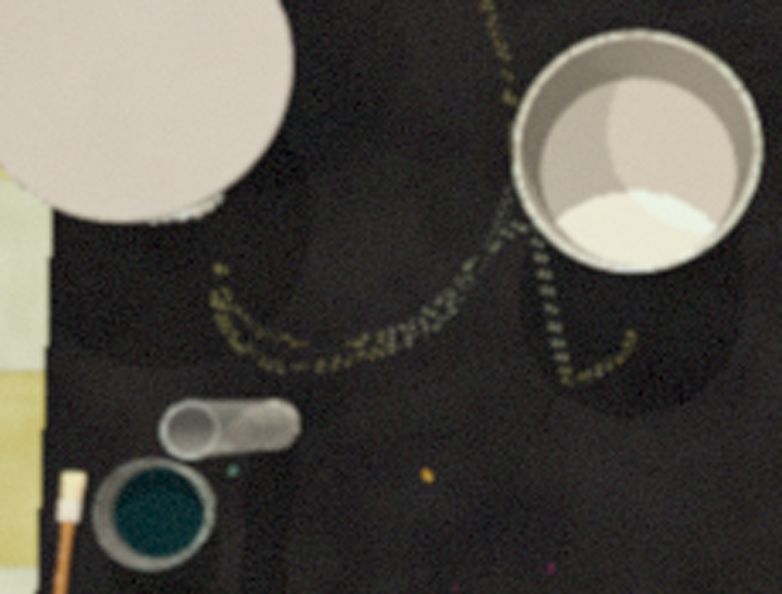

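View pics/c1.png

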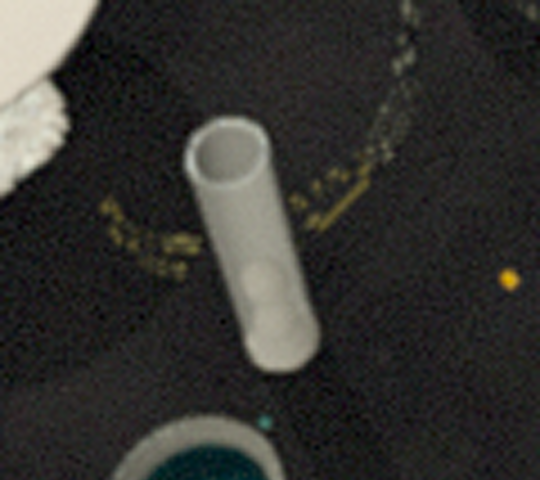

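The crops confirm it. The tube is clear and open, with balls near its foot: mouth at top px (130.9,249.8), scene px (190.9,273.8). The tub is white with its rim centre at top px (262,165). Next I'll work out the tube axis and the moves.

```bash
cat >> h.py <<'E'
def goal(p,yaw):  # world TCP goal -> fractions in tool axes from measured pose
    from scipy.spatial.transform import Rotation as R
    s=bot.state();r=R.from_euler('xyz',s['tcp_rot'],degrees=True).as_matrix()
    d=r.T@(np.array(p)-s['tool_pos'])/1000
    # world yaw change +a is tool-z turn -a
    a=-(yaw-s['tcp_rot'][2]);return d.round(4).tolist(),round(a/180,4)
E
python3 - <<'E'
from h import *
D=load('t0');S=load('s0')
m=[pt(D,130.9,249.8,260),pt(S,190.9,273.8,260)];print(m)
for n in(D,S):
    T=n['T'];v,u=np.mgrid[:420,:560];d=n['d'];W=np.stack([(u-n['c'][0])/n['f']*d,(v-n['c'][1])/n['f']*d,d],-1)@T[:3,:3].T+T[:3,3]
    k=(abs(W[...,0]-450)<60)&(abs(W[...,1]-310)<50)&(W[...,2]>60)&(W[...,2]<255)&(d>0);P=W[k]
    from scipy.optimize import least_squares
    f=least_squares(lambda c:np.hypot(P[:,0]-c[0],P[:,1]-c[1])-24,[450,307],loss='soft_l1',f_scale=3);print('axis',f.x,np.median(abs(f.fun)),len(P))
s=bot.state();print(bot.camera_info('wrist')['pose'],bot.grip_point_offset)
for p,y in [((163,-603,340),15),((480,-250,340),70),((450,309,340),126.5)]:print(goal(p,y))
E
```

```text
[array([452.57836764, 311.32881554, 260.        ]), array([450.91215395, 312.12432283, 260.        ])]
axis [451.69067453 310.40805769] 1.5591194828220623 449
axis [451.37585219 313.89311606] 0.9860520844495255 699
[[ 2.61279445e-01 -9.26728235e-01 -2.70014501e-01  2.32487760e+02]
 [-9.65263113e-01 -2.50969451e-01 -7.26736329e-02 -5.84619692e+02]
 [-4.16683504e-04  2.79623164e-01 -9.60109740e-01  3.72901436e+02]
 [ 0.00000000e+00  0.00000000e+00  0.00000000e+00  1.00000000e+00]] -18.700000000000003
([-0.0005, 0.0001, -0.1098], np.float64(0.0009))
([0.3978, -0.2576, -0.1093], np.float64(-0.3046))
([0.5151, -0.805, -0.1081], np.float64(-0.6185))
```

>>> {"api": "servo_tool", "payload": {
  "plan": "0 0 -0.11 0; 0 0 -0.11 0; 0.05 -0.03 -0.11 -0.05; 0.4 -0.26 -0.11 -0.3; 0.4 -0.26 -0.11 -0.3; 0.4 -0.26 -0.11 -0.3; 0.4 -0.26 -0.11 -0.3; 0.4 -0.26 -0.11 -0.3",
  "hand": 85,
  "force": 20
}}

```text
time_s: 0.9
tool_pos: [364.3, -378.8, 340.2]
tcp_rot: [-180.0, -0.0, 67.1]
force: [0.9, -0.7, 0.1]
gripper_width: 0.996
finger_force: 0.0
```

```bash
python3 - <<'E'
from h import *
s=bot.state();print(s['time_s'],s['tool_pos'],s['tcp_rot'])
for p,y in [((480,-250,340),70),((500,0,340),126.5),((451.5,312,340),126.5)]:print(goal(p,y))
E
```

```text
0.9 [ 364.33045206 -378.7547587   340.24346065] [-1.79979595e+02 -1.72536526e-02  6.70699043e+01]
([0.1636, 0.0564, 0.0003], np.float64(-0.0163))
([0.4017, -0.0226, 0.0004], np.float64(-0.3302))
([0.6701, -0.1888, 0.0005], np.float64(-0.3302))
```

>>> {"api": "servo_tool", "payload": {
  "plan": "0.16 0.03 0 -0.05; 0.16 0.03 0 -0.1; 0.16 0.03 0 -0.15; 0.4 -0.02 0 -0.33; 0.4 -0.02 0 -0.33; 0.4 -0.02 0 -0.33; 0.4 -0.02 0 -0.33; 0.4 -0.02 0 -0.33"
}}

```text
time_s: 1.7
tool_pos: [501.4, -10.1, 340.3]
tcp_rot: [-180.0, -0.0, 126.3]
force: [1.6, -0.7, -0.2]
gripper_width: 0.995
finger_force: 0.0
```

```bash
python3 - <<'E'
from h import *
s=bot.state();print(s['time_s'],s['tool_pos'],s['tcp_rot'])
for p,y in [((500,0,340),126.5),((451.5,312,340),126.5)]:print(goal(p,y))
E
```

```text
1.7 [501.39239955 -10.07578343 340.31284219] [-1.79985327e+02 -7.80424480e-03  1.26264980e+02]
([0.0089, 0.0048, 0.0003], np.float64(-0.0013))
([0.2892, 0.1503, 0.0003], np.float64(-0.0013))
```

>>> {"api": "servo_tool", "payload": {
  "plan": "0.289 0.15 0 0; 0.289 0.15 0 0; 0.289 0.15 0 0; 0.289 0.15 0 0; 0.289 0.15 0 0; 0.289 0.15 0 0; 0.289 0.15 0 0; 0.289 0.15 0 0"
}}

```text
time_s: 2.5
tool_pos: [451.0, 312.8, 339.8]
tcp_rot: [-179.9, -0.1, 126.4]
force: [-0.4, 0.8, 0.0]
gripper_width: 0.993
finger_force: 0.0
```

```bash
python3 - <<'E'
from h import *
s=bot.state();print(s['time_s'],s['tool_pos'],s['tcp_rot'])
print(goal((451.5,312,206),126.5))
shot('wrist','w1')
E
```

```text
2.5 [450.97274484 312.82168978 339.7946376 ] [-1.79949113e+02 -7.70781351e-02  1.26413129e+02]
([-0.0012, 0.0001, 0.1338], np.float64(-0.0005))
```

View pics/w1.png

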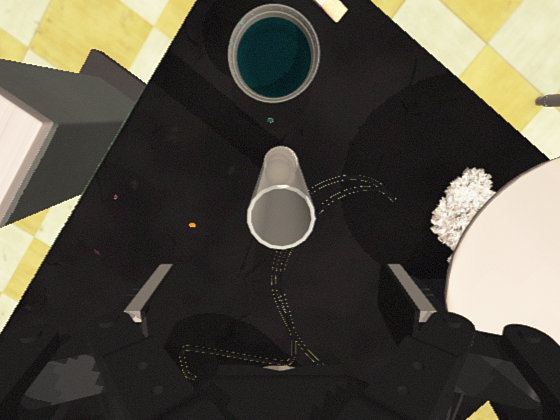

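The wrist view shows the mouth ring centred at (281,217), midway between the fingers (columns 148 and 412, midpoint 280). It agrees in y, so I'll descend and close.

>>> {"api": "servo_tool", "payload": {
  "plan": "0 0 0.045 0; 0 0 0.09 0; 0 0 0.134 0; 0 0 0.134 0; 0 0 0.134 0"
}}

```text
time_s: 3.05
tool_pos: [452.4, 308.5, 206.5]
tcp_rot: [-179.9, 0.0, 126.1]
force: [0.5, -1.0, 0.3]
gripper_width: 0.993
finger_force: 0.0
```

```bash
python3 - <<'E'
from h import *
print(pt(load('w1'),281,217,260))
E
```

```text
[452.02674195 312.58719071 260.        ]
```

>>> {"api": "servo_tool", "payload": {
  "plan": "0 0 0 0; 0 0 0 0; 0 0 0 0; 0 0 0 0; 0 0 0 0; 0 0 0 0; 0 0 0 0; 0 0 0 0",
  "hand": 0,
  "force": 30
}}

```text
time_s: 3.85
tool_pos: [453.9, 310.6, 209.7]
tcp_rot: [179.7, 0.0, 126.2]
force: [-1.0, 0.1, 7.3]
gripper_width: 0.562
finger_force: 31.1
```

>>> {"api": "servo_tool", "payload": {
  "plan": "0 0 -0.02 0; 0 0 -0.03 0; -0.04 0 -0.03 0; -0.08 0 -0.03 0; -0.12 0 -0.03 0; -0.15 0 -0.03 0; -0.164 0 -0.03 0; -0.164 0 -0.03 0"
}}

```text
time_s: 4.65
tool_pos: [549.9, 176.2, 236.7]
tcp_rot: [180.0, -0.0, 126.0]
force: [-0.6, 0.8, -2.0]
gripper_width: 0.565
finger_force: 31.7
```

```bash
python3 - <<'E'
from h import *
s=bot.state();print(s['time_s'],s['tool_pos'],s['tcp_rot'],s['force'],s['wrist_torque'],s['finger_force'])
print(goal((547.5,178,206),126.2)); shot('scene','s1')
a=cv2.imread('pics/s1.png')[140:340,150:350];cv2.imwrite('pics/s1c.png',cv2.resize(a,None,fx=3,fy=3,interpolation=cv2.INTER_CUBIC))
E
```

```text
4.65 [549.85279104 176.16162177 236.66003523] [ 1.79984495e+02 -1.02508468e-03  1.25987333e+02] [-0.55981787  0.83646861 -2.0423974 ] [0.03457151 0.00210346 0.03032906] 31.749736703932285
([0.0029, -0.0008, 0.0307], np.float64(-0.0012))
```

View pics/s1c.png

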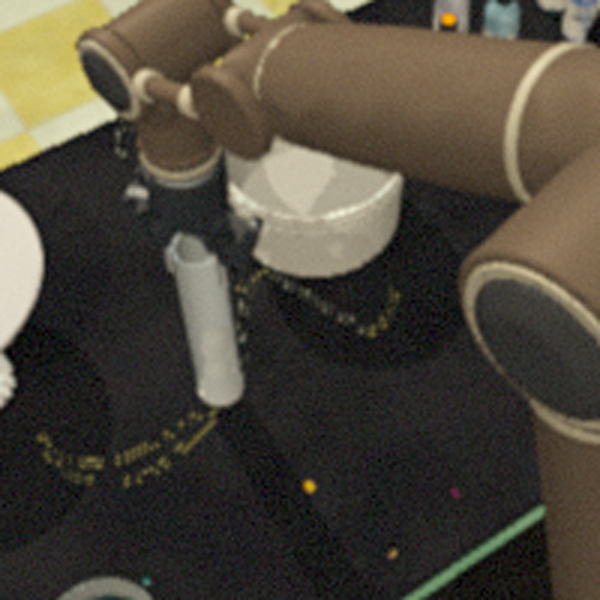

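>>> {"api": "servo_tool", "payload": {
  "plan": "0.003 0 0.02 0; 0.003 0 0.034 0; 0.003 0 0.034 0; -0.017 0 0.034 0; -0.037 0 0.035 0; -0.056 0 0.038 0; -0.076 0 0.041 0; -0.076 0 0.041 0",
  "force": 20
}}

```text
time_s: 5.5
tool_pos: [595.3, 116.0, 197.3]
tcp_rot: [179.9, 0.1, 126.1]
force: [-0.3, -1.7, 7.9]
gripper_width: 0.562
finger_force: 31.7
```

```bash
python3 - <<'E'
from h import *
s=bot.state();print(s['time_s'],s['tool_pos'],s['tcp_rot'],s['force'],s['wrist_torque'],s['finger_force'])
shot('scene','s2')
a=cv2.imread('pics/s2.png')[140:340,150:350];cv2.imwrite('pics/s2c.png',cv2.resize(a,None,fx=3,fy=3,interpolation=cv2.INTER_CUBIC))
E
```

```text
5.5 [595.29022968 115.96310305 197.32263187] [1.79863014e+02 7.70031188e-02 1.26114199e+02] [-0.31813129 -1.66110659  7.86571688] [-0.02795612  0.35755118  0.04519924] 31.685696505010128
```

View pics/s2c.png

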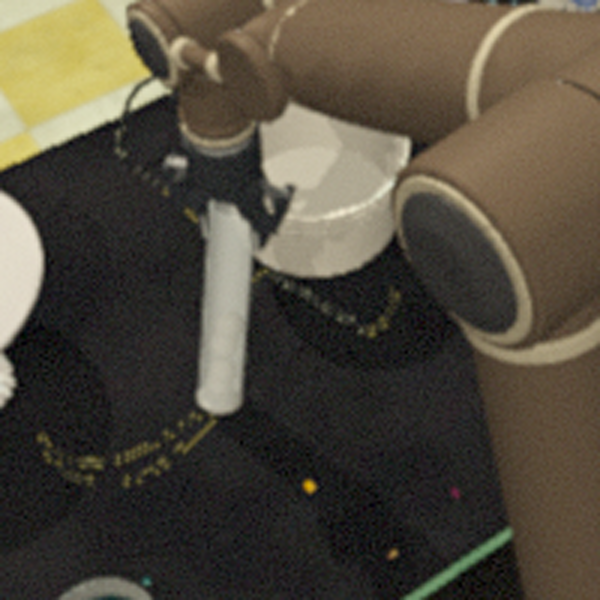

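>>> {"api": "servo_tool", "payload": {
  "plan": "0 0 0 0; -0.019 0 0.006 0; -0.037 0 0.013 0; -0.055 0 0.022 0; -0.072 0 0.032 0; -0.085 0 0.041 0; -0.09 0 0.045 0; -0.09 0 0.045 0",
  "hand": 0,
  "force": 20
}}

```text
time_s: 6.35
tool_pos: [646.6, 42.6, 149.0]
tcp_rot: [-179.9, -0.1, 126.1]
force: [0.3, 0.8, 0.9]
gripper_width: 0.564
finger_force: 28.2
```

```bash
python3 - <<'E'
from h import *
s=bot.state();print(s['time_s'],s['tool_pos'],s['tcp_rot'],s['force'],s['wrist_torque'],s['finger_force'])
shot('scene','s3')
a=cv2.imread('pics/s3.png')[140:340,150:350];cv2.imwrite('pics/s3c.png',cv2.resize(a,None,fx=3,fy=3,interpolation=cv2.INTER_CUBIC))
E
```

```text
6.35 [646.61398936  42.61424972 149.00079346] [-1.79912974e+02 -9.08416828e-02  1.26052604e+02] [0.27407159 0.75289538 0.90895251] [ 0.21680888  0.05164188 -0.04061783] 28.187894616276026
```

View pics/s3c.png

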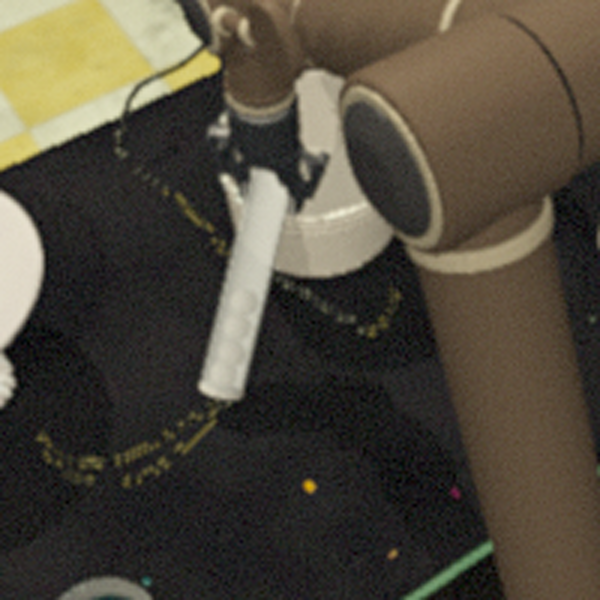

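>>> {"api": "servo_tool", "payload": {
  "plan": "0 0 -0.008 0; -0.005 0 -0.008 0; -0.01 0 -0.008 0; -0.01 0 -0.002 0; -0.01 0 -0.002 0; -0.01 0 -0.002 0"
}}

```text
time_s: 7.0
tool_pos: [654.0, 34.7, 153.6]
tcp_rot: [179.9, 0.1, 126.1]
force: [1.4, -1.9, 2.6]
gripper_width: 0.564
finger_force: 28.2
```

```bash
python3 - <<'E'
from h import *
s=bot.state();print(s['time_s'],s['tool_pos'],s['force'],s['wrist_torque'],s['finger_force'])
E
```

```text
7.0 [654.01771591  34.72158966 153.60885519] [ 1.43147751 -1.93057821  2.63560343] [-0.30229087 -0.29165154  0.00526015] 28.219630233943462
```

>>> {"api": "servo_tool", "payload": {
  "plan": "0 0 0 0; 0 0 0 0; 0 0 0 0; 0 0 0 0; 0 0 0 0; 0 0 0 0",
  "hand": 85
}}

```text
time_s: 7.6
tool_pos: [652.7, 35.3, 152.5]
tcp_rot: [-180.0, -0.0, 126.1]
force: [0.1, -0.2, -0.5]
gripper_width: 0.995
finger_force: 0.0
```

>>> {"api": "servo_tool", "payload": {
  "plan": "0 0 -0.03 0; 0 0 -0.08 0; 0 0 -0.13 0; 0.05 0 -0.16 0; 0.1 0 -0.16 0; 0.15 0 -0.16 0; 0.2 0 -0.16 0; 0.25 0 -0.16 0"
}}

```text
time_s: 8.4
tool_pos: [508.4, 232.4, 313.0]
tcp_rot: [179.9, 0.0, 126.1]
force: [0.1, 0.4, -1.2]
gripper_width: 1.0
finger_force: 0.0
```

```bash
cat > fit.py <<'E'
from h import *
from scipy.optimize import least_squares
def cloud(n,box):
    T=n['T'];v,u=np.mgrid[:420,:560];d=n['d'];W=np.stack([(u-n['c'][0])/n['f']*d,(v-n['c'][1])/n['f']*d,d],-1)@T[:3,:3].T+T[:3,3]
    k=(d>0)
    for i,(a,b) in enumerate(box): k&=(W[...,i]>a)&(W[...,i]<b)
    return W[k]
def circ(P):
    f=least_squares(lambda c:np.hypot(P[:,0]-c[0],P[:,1]-c[1])-114,[717,-54],loss='soft_l1',f_scale=3);return f.x
def tube(P):  # axis: point at z=80 (x,y) and slope
    f=least_squares(lambda c:np.linalg.norm(np.cross(P-[c[0],c[1],80],(d:=np.array([c[2],c[3],1])/np.sqrt(c[2]**2+c[3]**2+1))),axis=1)-24,[610,100,.65,-.9],loss='soft_l1',f_scale=3)
    c=f.x;return c.round(3),np.degrees(np.arctan(np.hypot(c[2],c[3]))).round(1),np.degrees(np.arctan2(c[3],c[2])).round(1),np.median(abs(f.fun)).round(2),len(P)
E
python3 - <<'E'
from fit import *
s=bot.state();print(s['time_s'],s['tool_pos'],s['tcp_rot'])
shot('top','t4');shot('scene','s4')
for n in('t4','s4'):
    D=load(n);print(n,'tub',circ(cloud(D,[(590,845),(-185,75),(124,138)])));print(tube(cloud(D,[(500,680),(20,240),(12,120)])))
a=cv2.imread('pics/s4.png')[140:340,150:350];b=cv2.imread('pics/t4.png')[110:300,120:310]
cv2.imwrite('pics/c4.png',np.hstack([cv2.resize(a,(400,400),interpolation=2),cv2.resize(b,(400,400),interpolation=2)]))
E
```

```text
8.4 [508.3737498  232.43653735 313.01391595] [1.79949527e+02 2.06448886e-04 1.26102006e+02]
t4 tub [716.94171791 -56.12658918]
(array([601.003, 104.116,   0.638,  -1.06 ]), np.float64(51.0), np.float64(-59.0), np.float64(2.59), 485)
s4 tub [714.98140127 -48.88776623]
(array([655.221, -42.908,   5.459, -13.562]), np.float64(86.1), np.float64(-68.1), np.float64(10.16), 727)
```

View pics/c4.png

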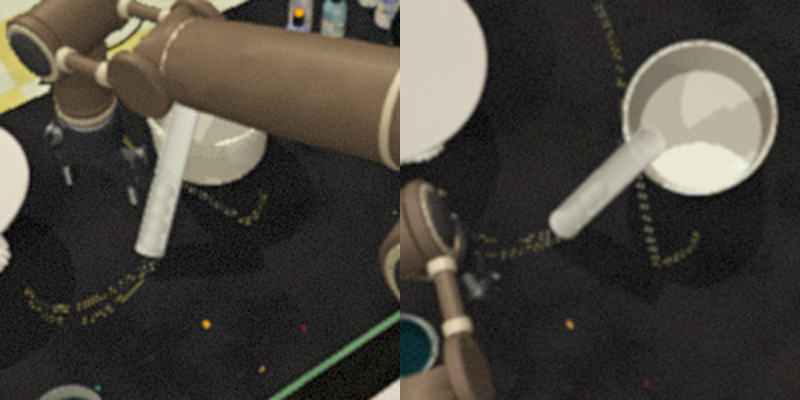

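Step 1 looks done: the tube leans on the near-left rim, with its foot at top crop (562,225) and its mouth over the tub at (650,142). The balls are still in it and the tub hasn't moved. I'll refine the axis for the second grip.

```bash
python3 - <<'E'
from fit import *
B=[(500,640),(55,240),(15,110)]
C=[cloud(load(n),B) for n in('t4','s4')]
# drop arm/gripper points: keep near a coarse axis line
d0=np.array([.6,-.8]);keep=[]
for P in C:
    r=P[:,:2]-[601,104];k=abs(r[:,0]*d0[1]-r[:,1]*d0[0])<32;P=P[k];keep.append(P);print(tube(P))
c=tube(np.vstack(keep))[0];print(tube(np.vstack(keep)))
t=np.hypot(c[2],c[3]);th=np.arctan(t);zf=24*np.sin(th)
f=np.array([c[0]+c[2]*(zf-80),c[1]+c[3]*(zf-80)]);print('foot',f,np.linalg.norm(f-[717,-55]))
a=np.array([c[2],c[3],1])/np.sqrt(1+t*t)
for g in(40,55,70,90): print(g,np.r_[f,zf]+g*a)
E
```

```text
(array([601.205, 110.457,   0.633,  -0.874]), np.float64(47.2), np.float64(-54.1), np.float64(0.9), 354)
(array([601.104, 113.354,   0.634,  -0.871]), np.float64(47.1), np.float64(-53.9), np.float64(1.57), 495)
(array([601.184, 111.941,   0.634,  -0.876]), np.float64(47.2), np.float64(-54.1), np.float64(1.4), 849)
foot [561.63536922 166.58548039] 270.6257445543402
40 [578.85350934 142.79511643  44.77840591]
55 [585.31031189 133.87372994  54.96263705]
70 [591.76711444 124.95234346  65.1468682 ]
90 [600.3761845  113.05716148  78.72584306]
```

```bash
python3 - <<'E'
from h import *
for p in [(581,139.8,160),(581,139.8,44.5)]:print(goal(p,126.0))
E
```

```text
([-0.1222, 0.0032, 0.1526], np.float64(0.0028))
([-0.1226, 0.0032, 0.2681], np.float64(0.0028))
```

>>> {"api": "servo_tool", "payload": {
  "plan": "-0.04 0.001 0.03 0; -0.08 0.002 0.06 0; -0.122 0.003 0.1 0; -0.122 0.003 0.15 0; -0.122 0.003 0.19 0; -0.122 0.003 0.22 0; -0.122 0.003 0.245 0; -0.122 0.003 0.245 0",
  "hand": 85
}}

```text
time_s: 9.3
tool_pos: [580.4, 132.9, 63.1]
tcp_rot: [-179.5, -0.2, 126.1]
force: [-0.6, -0.6, -0.2]
gripper_width: 0.999
finger_force: 0.0
```

>>> {"api": "servo_tool", "payload": {
  "plan": "0 0 0.006 0; 0 0 0.012 0; 0 0 0.018 0; 0 0 0.022 0; 0 0 0.022 0; 0 0 0.022 0"
}}

```text
time_s: 9.9
tool_pos: [584.2, 134.5, 45.9]
tcp_rot: [180.0, 0.0, 126.1]
force: [0.3, -0.0, 0.3]
gripper_width: 0.995
finger_force: 0.0
```

```bash
python3 - <<'E'
from h import *
print(goal((581,139.8,44.5),126.0),bot.state()['force'])
E
```

```text
([0.0062, 0.0005, 0.0014], np.float64(0.0008)) [ 0.309691   -0.04767253  0.33188323]
```

>>> {"api": "servo_tool", "payload": {
  "plan": "0.003 0 0 0; 0.003 0 0 0; 0.003 0 0 0; 0.003 0 0 0; 0.003 0 0 0; 0.003 0 0 0; 0.003 0 0 0",
  "hand": 0,
  "force": 20
}}

```text
time_s: 10.6
tool_pos: [582.3, 137.0, 45.9]
tcp_rot: [180.0, -0.0, 126.1]
force: [-2.1, 1.1, 3.5]
gripper_width: 0.55
finger_force: 20.5
```

>>> {"api": "servo_tool", "payload": {
  "plan": "0.004 0 -0.008 0; 0.008 0 -0.016 0; 0.012 0 -0.023 0; 0.015 0 -0.03 0; 0.015 0 -0.03 0; 0.015 0 -0.03 0"
}}

```text
time_s: 11.2
tool_pos: [573.6, 149.1, 76.0]
tcp_rot: [180.0, 0.0, 126.2]
force: [-0.0, -0.4, -1.9]
gripper_width: 0.556
finger_force: 21.1
```

```bash
cat > see.py <<'E'
import sys
from fit import *
def ax(k):
    s=bot.state();print(s['time_s'],s['tool_pos'],s['force'],s['wrist_torque'],s['finger_force'])
    shot('scene','s'+k);shot('top','t'+k)
    for n in('t','s'):
        P=cloud(load(n+k),[(500,760),(-120,240),(15,300)])
        np.save('pics/P%s%s.npy'%(n,k),P)
    D=load('t'+k);print('tub',circ(cloud(D,[(590,845),(-185,75),(124,138)])))
    a=cv2.imread(f'pics/s{k}.png')[140:340,150:350];b=cv2.imread(f'pics/t{k}.png')[110:300,120:310]
    cv2.imwrite(f'pics/c{k}.png',np.hstack([cv2.resize(a,(400,400),interpolation=2),cv2.resize(b,(400,400),interpolation=2)]))
ax(sys.argv[1])
E
python3 see.py 5
```

```text
11.2 [573.63693662 149.10898812  76.04042879] [-0.04294314 -0.35928644 -1.86802697] [ 0.05836608 -0.00458751  0.00672436] 21.065511340275407
tub [717.20306565 -56.40453448]
```

View pics/c5.png

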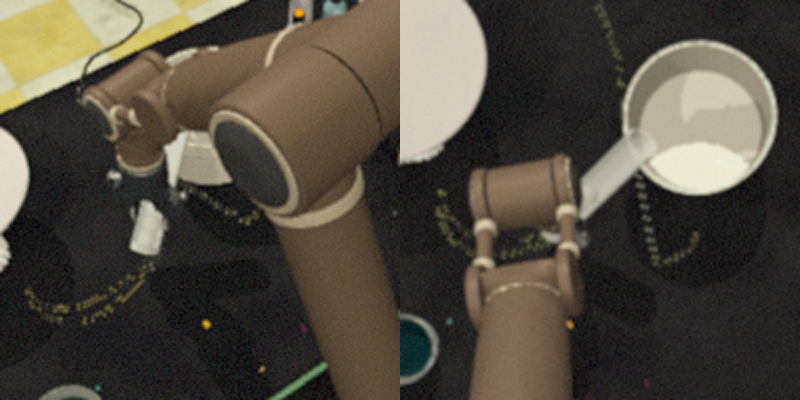

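The tube's upper part is visible between the gripper and the rim in the top crop (580-650,130-210). I'll fit its tilt numerically from the depth data.

```bash
cat >> fit.py <<'E'
def tilt(D,c0=(717,-55),az=-53.9):
    # tube part between rim and gripper, in lean-plane coords r (from tub centre, outwards), z
    e=np.array([np.cos(np.radians(az)),np.sin(np.radians(az))]);P=cloud(D,[(500,900),(-250,260),(60,330)])
    q=P[:,:2]-c0;r=-(q@e);l=q[:,0]*e[1]-q[:,1]*e[0]
    out=[]
    for lo,hi in((30,70),(70,108),(120,140),(140,160),(160,180),(180,200)):
        k=(r>lo)&(r<hi)&(abs(l)<7)&(P[:,2]>100 if hi<=110 else P[:,2]>60)
        if k.sum()>4: out.append((np.median(r[k]).round(1),np.median(P[k,2]).round(1),int(k.sum())))
    return out
E
python3 - <<'E'
from fit import *
for n in('t4','t5','s5'):print(n,tilt(load(n)))
E
```

```text
t4 [(np.float64(67.6), np.float64(177.2), 7), (np.float64(88.9), np.float64(174.2), 54), (np.float64(130.4), np.float64(179.7), 27), (np.float64(149.9), np.float64(160.9), 28), (np.float64(170.3), np.float64(140.3), 26), (np.float64(189.8), np.float64(121.8), 26)]
t5 [(np.float64(91.3), np.float64(196.8), 40), (np.float64(129.5), np.float64(219.7), 32), (np.float64(150.2), np.float64(202.8), 29), (np.float64(170.8), np.float64(181.3), 28), (np.float64(190.9), np.float64(165.9), 29)]
s5 [(np.float64(173.2), np.float64(181.7), 24), (np.float64(184.8), np.float64(169.5), 6)]
```

>>> {"api": "servo_tool", "payload": {
  "plan": "-0.003 0 0.007 0; -0.006 0 0.014 0; -0.006 0 0.014 0; -0.006 0 0.014 0; -0.006 0 0.014 0",
  "hand": 47
}}

```text
time_s: 11.8
tool_pos: [577.0, 144.0, 61.4]
tcp_rot: [-180.0, -0.0, 126.1]
force: [0.1, -0.1, -1.7]
gripper_width: 0.555
finger_force: 21.1
```

```bash
cat > q.py <<'E'
import sys
from fit import *
s=bot.state();print(s['time_s'],s['tool_pos'].round(1),s['force'].round(2),s['wrist_torque'].round(3),s['finger_force'],s['gripper_width']*85.4)
k=sys.argv[1];shot('top','t'+k);print([tuple(float(x) for x in t) for t in tilt(load('t'+k))],circ(cloud(load('t'+k),[(590,845),(-185,75),(124,138)])).round(1))
E
python3 q.py 6
```

```text
11.8 [577.  144.   61.4] [ 0.07 -0.12 -1.74] [ 0.048  0.041 -0.021] 21.12455022521317 47.38624963332296
[(89.8, 185.1, 47.0), (129.4, 201.3, 32.0), (149.9, 180.7, 33.0), (170.0, 163.5, 31.0), (189.0, 145.8, 27.0)] [717.2 -56.4]
```

>>> {"api": "servo_tool", "payload": {
  "plan": "0 0 0 0; 0 0 0 0; 0 0 0 0",
  "hand": 47.6
}}

```text
time_s: 12.15
tool_pos: [577.1, 144.2, 61.9]
tcp_rot: [180.0, 0.0, 126.1]
force: [0.1, 0.1, -1.4]
gripper_width: 0.56
finger_force: 15.3
```

```bash
python3 q.py 7
```

```text
12.15 [577.1 144.2  61.9] [ 0.14  0.15 -1.43] [ 0.068  0.065 -0.013] 15.340554239228368 47.85704187935957
[(89.0, 185.5, 46.0), (130.0, 200.0, 34.0), (150.0, 180.9, 31.0), (170.4, 164.5, 29.0), (188.9, 146.8, 28.0)] [717.1 -56.3]
```

>>> {"api": "servo_tool", "payload": {
  "plan": "0 0 0 0; 0 0 0 0; 0 0 0 0",
  "hand": 47.9
}}

```text
time_s: 12.5
tool_pos: [577.0, 144.1, 61.7]
tcp_rot: [180.0, 0.0, 126.1]
force: [0.1, -0.6, -1.8]
gripper_width: 0.563
finger_force: 9.5
```

>>> {"api": "servo_tool", "payload": {
  "plan": "0 0 0 0; 0 0 0 0; 0 0 0 0",
  "hand": 48.1
}}

```text
time_s: 12.8
tool_pos: [577.0, 144.2, 61.6]
tcp_rot: [180.0, -0.0, 126.1]
force: [-0.3, 0.4, -2.0]
gripper_width: 0.563
finger_force: 4.7
```

```bash
python3 q.py 8
```

```text
12.8 [577.  144.2  61.6] [-0.32  0.37 -1.99] [0.05  0.045 0.016] 4.691607618005946 48.112268739932574
[(64.9, 168.7, 15.0), (91.0, 194.2, 52.0), (129.7, 176.4, 31.0), (149.6, 162.5, 27.0), (169.4, 147.9, 26.0), (189.7, 134.1, 27.0)] [716.9 -56.2]
```

>>> {"api": "servo_tool", "payload": {
  "plan": "0.002 0 -0.005 0; 0.004 0 -0.01 0; 0.006 0 -0.015 0; 0.008 0 -0.02 0; 0.01 0 -0.025 0; 0.011 0 -0.03 0; 0.012 0 -0.036 0; 0.012 0 -0.036 0"
}}

```text
time_s: 13.65
tool_pos: [570.9, 154.1, 99.1]
tcp_rot: [179.9, 0.1, 126.1]
force: [0.1, 0.5, -0.2]
gripper_width: 0.563
finger_force: 0.0
```

```bash
python3 q.py 9
```

```text
13.65 [570.9 154.1  99.1] [ 0.09  0.52 -0.17] [-0.015 -0.025 -0.01 ] 0.0 48.056058388435254
[(89.2, 165.0, 49.0), (129.4, 176.9, 30.0), (149.5, 160.9, 29.0), (169.5, 143.5, 28.0), (190.3, 126.8, 30.0)] [717. -56.]
```

>>> {"api": "servo_tool", "payload": {
  "plan": "0 0 0 0; 0 0 0 0; 0 0 0.02 0; 0 0 0.04 0; 0 0 0.055 0; 0 0 0.064 0; 0 0 0.064 0; 0 0 0.064 0",
  "hand": 75
}}

```text
time_s: 14.5
tool_pos: [570.2, 153.9, 33.8]
tcp_rot: [180.0, 0.0, 126.1]
force: [-0.5, 0.2, 1.6]
gripper_width: 0.873
finger_force: 0.0
```

```bash
python3 q.py 10;python3 -c "
from fit import *
D=load('t10');s=bot.state()
print(s['tcp_rot'])
for az in(-50,-54,-58):print(az,tilt(D,az=az))"
```

```text
14.5 [570.2 153.9  33.8] [-0.49  0.16  1.56] [0.035 0.014 0.087] 0.0 74.53011805102412
[(88.8, 163.8, 48.0), (129.7, 177.4, 29.0), (150.2, 161.6, 27.0), (169.9, 145.6, 27.0), (189.2, 127.9, 29.0)] [717. -56.]
[1.79928834e+02 3.29176861e-02 1.26136053e+02]
-50 [(np.float64(89.2), np.float64(166.7), 44), (np.float64(130.1), np.float64(173.2), 33), (np.float64(150.3), np.float64(155.0), 31), (np.float64(169.9), np.float64(136.2), 32), (np.float64(190.4), np.float64(119.7), 34)]
-54 [(np.float64(88.8), np.float64(163.8), 48), (np.float64(129.7), np.float64(177.4), 29), (np.float64(150.5), np.float64(161.1), 28), (np.float64(170.1), np.float64(144.2), 28), (np.float64(189.2), np.float64(127.9), 29)]
-58 [(np.float64(90.6), np.float64(162.3), 51), (np.float64(129.9), np.float64(178.2), 27), (np.float64(149.4), np.float64(161.9), 26), (np.float64(169.0), np.float64(144.2), 25), (np.float64(189.5), np.float64(124.8), 24)]
```

>>> {"api": "servo_tool", "payload": {
  "plan": "0 0 0 0; 0 0 0 0; 0 0 0 0; 0 0 0 0; 0 0 0 0; 0 0 0 0",
  "hand": 0,
  "force": 20
}}

```text
time_s: 15.15
tool_pos: [570.3, 153.9, 34.3]
tcp_rot: [180.0, 0.0, 126.1]
force: [-0.9, -0.2, 6.3]
gripper_width: 0.549
finger_force: 22.2
```

>>> {"api": "servo_tool", "payload": {
  "plan": "0.002 0 -0.007 0; 0.004 0 -0.014 0; 0.006 0 -0.021 0; 0.008 0 -0.028 0; 0.008 0 -0.028 0; 0.008 0 -0.028 0"
}}

```text
time_s: 15.75
tool_pos: [565.4, 160.4, 62.0]
tcp_rot: [180.0, 0.0, 126.1]
force: [-0.7, 0.1, -2.4]
gripper_width: 0.546
finger_force: 21.5
```

>>> {"api": "servo_tool", "payload": {
  "plan": "0 0 0 0; 0 0 0 0; 0 0 0 0; 0 0 0 0",
  "hand": 48
}}

```text
time_s: 16.15
tool_pos: [565.4, 160.2, 61.6]
tcp_rot: [180.0, 0.0, 126.1]
force: [-0.5, -0.2, 0.2]
gripper_width: 0.56
finger_force: 0.0
```

```bash
python3 q.py 11
```

```text
16.15 [565.4 160.2  61.6] [-0.49 -0.24  0.2 ] [-0.022  0.027 -0.005] 0.0 47.86518769502267
[(91.6, 156.4, 41.0), (130.1, 177.8, 30.0), (149.5, 163.6, 27.0), (170.2, 144.0, 28.0), (190.8, 130.7, 26.0)] [716.9 -56.1]
```

>>> {"api": "servo_tool", "payload": {
  "plan": "0 0 0 0; 0 0 0 0; 0 0 0.01 0; 0 0 0.02 0; 0 0 0.026 0; 0 0 0.026 0; 0 0 0.026 0",
  "hand": 70
}}

```text
time_s: 16.9
tool_pos: [564.8, 160.2, 35.0]
tcp_rot: [-179.9, -0.0, 126.1]
force: [-0.2, 0.1, 0.3]
gripper_width: 0.821
finger_force: 0.0
```

>>> {"api": "servo_tool", "payload": {
  "plan": "0 0 0 0; 0 0 0 0; 0 0 0 0; 0 0 0 0; 0 0 0 0; 0 0 0 0",
  "hand": 0
}}

```text
time_s: 17.5
tool_pos: [565.3, 160.4, 36.0]
tcp_rot: [180.0, 0.0, 126.1]
force: [-1.2, 1.2, 2.8]
gripper_width: 0.54
finger_force: 22.0
```

>>> {"api": "servo_tool", "payload": {
  "plan": "0 0 -0.007 0; -0.004 0 -0.014 0; -0.008 0 -0.022 0; -0.012 0 -0.03 0; -0.015 0 -0.036 0; -0.015 0 -0.036 0; -0.015 0 -0.036 0"
}}

```text
time_s: 18.2
tool_pos: [574.2, 148.0, 71.9]
tcp_rot: [180.0, 0.0, 126.1]
force: [-0.3, -0.9, -2.5]
gripper_width: 0.547
finger_force: 21.6
```

```bash
python3 q.py 12
```

```text
18.2 [574.2 148.   71.9] [-0.27 -0.88 -2.55] [-0.023  0.064 -0.011] 21.627687038853765 46.721181805821516
[(65.3, 193.5, 13.0), (91.4, 219.0, 55.0), (130.0, 200.4, 34.0), (149.6, 184.1, 28.0), (170.4, 167.6, 29.0), (190.1, 152.4, 29.0)] [717.2 -56.5]
```

>>> {"api": "servo_tool", "payload": {
  "plan": "0 0 0 0; 0 0 0 0; 0 0 0 0",
  "hand": 47.1
}}

```text
time_s: 18.55
tool_pos: [573.7, 148.2, 71.2]
tcp_rot: [-180.0, -0.0, 126.1]
force: [-0.1, -1.2, -1.9]
gripper_width: 0.547
finger_force: 21.6
```

>>> {"api": "servo_tool", "payload": {
  "plan": "0 0 0 0; 0 0 0 0; 0 0 0 0",
  "hand": 47.25
}}

```text
time_s: 18.85
tool_pos: [574.6, 148.3, 72.1]
tcp_rot: [179.9, 0.0, 126.1]
force: [0.0, -0.8, 0.5]
gripper_width: 0.553
finger_force: 0.0
```

```bash
python3 q.py 13
```

```text
18.85 [574.6 148.3  72.1] [ 0.01 -0.82  0.48] [ 0.031  0.03  -0.015] 0.0 47.23059314032652
[(89.2, 175.6, 51.0), (130.6, 176.5, 30.0), (149.6, 158.7, 31.0), (170.3, 140.8, 28.0), (190.1, 123.3, 27.0)] [717.  -56.3]
```

>>> {"api": "servo_tool", "payload": {
  "plan": "0 0 0 0; 0 0 0 0; -0.013 0 0 0; -0.013 0 0.01 0; -0.013 0 0.02 0; -0.013 0 0.028 0; -0.013 0 0.028 0; -0.013 0 0.028 0",
  "hand": 75
}}

```text
time_s: 19.7
tool_pos: [581.0, 137.7, 42.7]
tcp_rot: [-179.9, -0.0, 126.1]
force: [-0.5, 0.4, 0.2]
gripper_width: 0.874
finger_force: 0.0
```

>>> {"api": "servo_tool", "payload": {
  "plan": "0 0 0 0; 0 0 0 0; 0 0 0 0; 0 0 0 0; 0 0 0 0; 0 0 0 0",
  "hand": 0,
  "force": 25
}}

```text
time_s: 20.3
tool_pos: [583.4, 138.0, 45.5]
tcp_rot: [179.8, 0.1, 126.2]
force: [1.1, 1.5, 5.8]
gripper_width: 0.557
finger_force: 25.0
```

>>> {"api": "servo_tool", "payload": {
  "plan": "0.008 0 0 0; 0.016 0 0.001 0; 0.024 0 0.002 0; 0.032 0 0.003 0; 0.038 0 0.004 0; 0.038 0 0.004 0; 0.038 0 0.004 0"
}}

```text
time_s: 21.0
tool_pos: [564.4, 168.3, 45.0]
tcp_rot: [179.5, 0.4, 126.2]
force: [-0.2, -4.1, 19.5]
gripper_width: 0.543
finger_force: 23.6
```

```bash
python3 q.py 14
```

```text
21.0 [564.4 168.3  45. ] [-0.2  -4.14 19.54] [-0.844 -0.116  0.041] 23.561320644803345 46.3458921161481
[(152.8, 225.2, 18.0), (168.1, 196.6, 21.0), (191.1, 240.2, 29.0)] [717.2 -56.5]
```

```bash
python3 - <<'E'
from fit import *
shot('scene','s14');shot('wrist','w14')
e=np.array([np.cos(np.radians(-53.9)),np.sin(np.radians(-53.9))])
for n in('t14','s14','w14'):
    P=cloud(load(n),[(400,900),(-250,330),(-20,330)]);q=P[:,:2]-[717,-55.5];r=-(q@e);l=q[:,0]*e[1]-q[:,1]*e[0]
    print(n)
    for lo in range(100,330,10):
        k=(r>lo)&(r<lo+10)&(abs(l)<8)&(P[:,2]>10)
        if k.sum()>3:print(lo,k.sum(),np.percentile(P[k,2],[5,50,95]).round(0),end=' ; ')
    print()
E
```

```text
t14
100 11 [ 22.  67. 106.] ; 110 10 [119. 129. 135.] ; 120 9 [22. 24. 30.] ; 140 4 [228. 232. 233.] ; 150 15 [213. 224. 231.] ; 160 13 [196. 204. 212.] ; 170 11 [174. 183. 196.] ; 180 13 [212. 250. 253.] ; 190 19 [227. 235. 245.] ; 200 19 [184. 215. 223.] ; 210 19 [ 13. 194. 207.] ; 220 13 [167. 180. 188.] ; 230 5 [ 40. 156. 162.] ; 
s14
100 37 [11. 37. 84.] ; 110 21 [ 56.  85. 103.] ; 120 4 [16. 22. 27.] ; 220 4 [173. 181. 187.] ; 270 24 [62. 79. 89.] ; 280 33 [ 47.  65. 147.] ; 290 39 [ 28.  49. 258.] ; 300 168 [ 25. 243. 312.] ; 310 10 [ 11. 214. 278.] ; 
w14
260 1621 [ 87.  96. 102.] ; 270 2434 [70. 83. 95.] ; 280 5480 [ 56. 125. 137.] ; 290 1607 [ 32.  48. 142.] ; 300 572 [22. 27. 35.] ;
```

>>> {"api": "servo_tool", "payload": {
  "plan": "0 0 -0.012 0; 0 0 -0.018 0; 0.015 0 -0.018 0; 0.03 0 -0.018 0; 0.042 0 -0.018 0; 0.042 0 -0.01 0; 0.042 0 -0.002 0; 0.042 0 -0.002 0"
}}

```text
time_s: 21.95
tool_pos: [535.1, 202.5, 43.5]
tcp_rot: [-179.9, 0.0, 126.2]
force: [-5.2, -0.7, 14.8]
gripper_width: 0.544
finger_force: 30.1
```

>>> {"api": "servo_tool", "payload": {
  "plan": "-0.005 0 0.001 0; -0.01 0 0.001 0; -0.015 0 0.002 0; -0.02 0 0.003 0; -0.024 0 0.004 0; -0.024 0 0.004 0"
}}

```text
time_s: 22.55
tool_pos: [549.0, 182.5, 37.4]
tcp_rot: [-180.0, 0.0, 126.1]
force: [-1.8, 0.1, 2.1]
gripper_width: 0.542
finger_force: 28.1
```

```bash
cat > prof.py <<'E'
import sys
from fit import *
k=sys.argv[1];s=bot.state();print(s['time_s'],s['tool_pos'].round(1),s['force'].round(2),s['finger_force'],s['gripper_width']*85.4,'r',np.hypot(*(s['tool_pos'][:2]-[717,-55.5])).round(1))
e=np.array([np.cos(np.radians(-53.9)),np.sin(np.radians(-53.9))])
for n in('top','wrist'):
    shot(n,n[0]+k);P=cloud(load(n[0]+k),[(400,900),(-250,330),(-20,330)]);q=P[:,:2]-[717,-55.5];r=-(q@e);l=q[:,0]*e[1]-q[:,1]*e[0]
    print(n,end=': ')
    for lo in range(20,400,10):
        m=(r>lo)&(r<lo+10)&(abs(l)<8)&(P[:,2]>(100 if lo<110 else 10))
        if m.sum()>3:print(lo,np.median(P[m,2]).round(),end='; ')
    print()
print(circ(cloud(load('t'+k),[(590,845),(-185,75),(124,138)])).round(1))
E
python3 prof.py 15
```

```text
22.55 [549.  182.5  37.4] [-1.76  0.1   2.14] 28.11538725887658 46.282746991689756 r 291.4
top: 110 162.0; 120 154.0; 130 152.0; 140 197.0; 150 190.0; 160 181.0; 170 173.0; 180 164.0; 190 155.0; 200 148.0; 210 140.0; 220 132.0; 230 125.0; 240 116.0; 250 106.0; 260 99.0; 330 38.0; 
wrist: 270 87.0; 280 83.0; 290 75.0; 300 118.0; 310 59.0; 320 50.0; 330 42.0; 340 37.0; 
[717.3 -56.4]
```

>>> {"api": "servo_tool", "payload": {
  "plan": "0 0 -0.008 0; -0.012 0 -0.008 0; -0.025 0 -0.008 0; -0.025 0 0 0; -0.025 0 0 0; -0.025 0 0 0"
}}

```text
time_s: 23.25
tool_pos: [564.2, 162.5, 37.7]
tcp_rot: [179.9, 0.0, 126.1]
force: [0.9, -1.2, 0.3]
gripper_width: 0.542
finger_force: 27.8
```

>>> {"api": "servo_tool", "payload": {
  "plan": "0 0 0 0; 0 0 0 0; 0 0 0 0; 0 0 0 0; 0 0 0 0",
  "hand": 75
}}

```text
time_s: 23.75
tool_pos: [563.2, 162.8, 37.6]
tcp_rot: [-180.0, -0.0, 126.2]
force: [-0.4, 0.2, 1.1]
gripper_width: 0.883
finger_force: 0.0
```

```bash
python3 prof.py 16
```

```text
23.75 [563.2 162.8  37.6] [-0.41  0.21  1.12] 0.0 75.39126595680118 r 267.1
top: 80 155.0; 90 150.0; 100 149.0; 110 188.0; 120 180.0; 130 174.0; 140 165.0; 150 157.0; 160 152.0; 170 143.0; 180 136.0; 190 127.0; 200 120.0; 210 111.0; 220 106.0; 230 97.0; 310 38.0; 
wrist: 250 82.0; 260 75.0; 270 118.0; 280 61.0; 290 53.0; 300 45.0; 310 40.0; 
[717.1 -56.1]
```

>>> {"api": "servo_tool", "payload": {
  "plan": "0 0 0.003 0; 0 0 0.005 0; 0 0 0.007 0; 0 0 0.007 0; 0 0 0.007 0"
}}

```text
time_s: 24.35
tool_pos: [563.3, 162.6, 30.5]
tcp_rot: [-180.0, -0.0, 126.1]
force: [-0.3, 0.3, -0.3]
gripper_width: 0.88
finger_force: 0.0
```

>>> {"api": "servo_tool", "payload": {
  "plan": "0 0 0 0; 0 0 0 0; 0 0 0 0; 0 0 0 0; 0 0 0 0; 0 0 0 0",
  "hand": 0,
  "force": 20
}}

```text
time_s: 24.95
tool_pos: [563.4, 162.8, 30.8]
tcp_rot: [-180.0, -0.0, 126.1]
force: [-0.6, 0.0, 2.4]
gripper_width: 0.544
finger_force: 24.9
```

```bash
python3 prof.py 17
```

```text
24.95 [563.4 162.8  30.8] [-0.55  0.05  2.39] 24.898564254690427 46.44957070844107 r 266.9
top: 80 156.0; 90 150.0; 100 146.0; 110 189.0; 120 178.0; 130 174.0; 140 166.0; 150 158.0; 160 150.0; 170 143.0; 180 136.0; 190 127.0; 200 118.0; 210 111.0; 220 107.0; 230 95.0; 310 39.0; 
wrist: 250 81.0; 260 75.0; 270 110.0; 280 61.0; 290 53.0; 300 45.0; 310 39.0; 
[717.  -56.2]
```

>>> {"api": "servo_tool", "payload": {
  "plan": "0 0 0 0; 0 0 0 0",
  "hand": 46.6
}}

```text
time_s: 25.25
tool_pos: [563.4, 162.8, 30.7]
tcp_rot: [-180.0, -0.0, 126.1]
force: [-1.6, 0.6, 3.0]
gripper_width: 0.545
finger_force: 25.0
```

>>> {"api": "servo_tool", "payload": {
  "plan": "0 0 0 0; 0 0 0 0",
  "hand": 46.9
}}

```text
time_s: 25.45
tool_pos: [563.8, 162.6, 30.5]
tcp_rot: [180.0, 0.0, 126.1]
force: [0.6, -0.2, 0.2]
gripper_width: 0.547
finger_force: 0.2
```

>>> {"api": "servo_tool", "payload": {
  "plan": "0 0 0 0; 0 0 0 0",
  "hand": 47.1
}}

```text
time_s: 25.65
tool_pos: [563.7, 162.6, 30.6]
tcp_rot: [180.0, 0.0, 126.1]
force: [0.0, 0.8, 0.2]
gripper_width: 0.552
finger_force: 0.1
```

>>> {"api": "servo_tool", "payload": {
  "plan": "0 0 0 0; 0 0 0 0",
  "hand": 46.75
}}

```text
time_s: 25.85
tool_pos: [563.7, 162.6, 30.6]
tcp_rot: [180.0, 0.0, 126.1]
force: [0.4, 0.0, 0.5]
gripper_width: 0.544
finger_force: 3.0
```

>>> {"api": "servo_tool", "payload": {
  "plan": "0 0 0 0; 0 0 0 0",
  "hand": 46.65
}}

```text
time_s: 26.05
tool_pos: [563.6, 162.6, 30.7]
tcp_rot: [180.0, 0.0, 126.1]
force: [0.5, -0.2, -0.6]
gripper_width: 0.544
finger_force: 5.1
```

>>> {"api": "servo_tool", "payload": {
  "plan": "0 0 0 0; 0 0 0 0",
  "hand": 46.5
}}

```text
time_s: 26.25
tool_pos: [563.6, 162.6, 30.7]
tcp_rot: [180.0, 0.0, 126.1]
force: [0.4, -0.8, -0.4]
gripper_width: 0.545
finger_force: 8.5
```

>>> {"api": "servo_tool", "payload": {
  "plan": "0 0 -0.003 0; 0 0 -0.006 0; 0 0 -0.009 0; 0 0 -0.012 0; 0 0 -0.015 0; 0 0 -0.018 0; 0 0 -0.02 0; 0 0 -0.02 0"
}}

```text
time_s: 27.05
tool_pos: [563.8, 162.8, 51.1]
tcp_rot: [180.0, 0.0, 126.1]
force: [0.5, 0.2, -1.0]
gripper_width: 0.547
finger_force: 8.5
```

```bash
python3 prof.py 18
```

```text
27.05 [563.8 162.8  51.1] [ 0.48  0.24 -1.01] 8.489806686993688 46.72892735300687 r 266.7
top: 80 176.0; 90 169.0; 100 210.0; 110 208.0; 120 200.0; 130 192.0; 140 186.0; 150 177.0; 160 171.0; 170 163.0; 180 154.0; 190 147.0; 200 142.0; 210 134.0; 220 126.0; 230 118.0; 310 57.0; 320 11.0; 
wrist: 250 101.0; 260 96.0; 270 131.0; 280 82.0; 290 73.0; 300 66.0; 310 60.0; 
[717.2 -56.6]
```

>>> {"api": "servo_tool", "payload": {
  "plan": "0 0 0 0; 0 0 0 0",
  "hand": 46.57
}}

```text
time_s: 27.35
tool_pos: [563.3, 162.7, 50.4]
tcp_rot: [-180.0, -0.0, 126.1]
force: [0.2, -0.1, -1.2]
gripper_width: 0.548
finger_force: 8.5
```

>>> {"api": "servo_tool", "payload": {
  "plan": "0 0 0 0; 0 0 0 0",
  "hand": 46.63
}}

```text
time_s: 27.55
tool_pos: [563.4, 162.7, 50.5]
tcp_rot: [-180.0, -0.0, 126.1]
force: [-0.2, 0.5, -1.2]
gripper_width: 0.545
finger_force: 8.3
```

>>> {"api": "servo_tool", "payload": {
  "plan": "0 0 0 0; 0 0 0 0",
  "hand": 46.69
}}

```text
time_s: 27.75
tool_pos: [563.5, 162.7, 50.7]
tcp_rot: [180.0, 0.0, 126.1]
force: [0.0, 0.2, -0.5]
gripper_width: 0.543
finger_force: 2.9
```

```bash
python3 prof.py 19
```

```text
27.75 [563.5 162.7  50.7] [ 0.02  0.21 -0.47] 2.907490134393811 46.36911077797821 r 266.8
top: 70 158.0; 80 153.0; 90 194.0; 100 192.0; 110 185.0; 120 178.0; 130 173.0; 140 167.0; 150 162.0; 160 155.0; 170 146.0; 180 141.0; 190 137.0; 200 130.0; 210 123.0; 220 119.0; 230 112.0; 310 65.0; 
wrist: 250 98.0; 260 93.0; 270 131.0; 280 82.0; 290 75.0; 300 69.0; 310 64.0; 
[717.  -56.3]
```

>>> {"api": "servo_tool", "payload": {
  "plan": "0 0 0 0; 0 0 -0.003 0; 0 0 -0.006 0; 0 0 -0.009 0; 0 0 -0.012 0; 0 0 -0.015 0; 0 0 -0.018 0; 0 0 -0.018 0",
  "hand": 46.6
}}

```text
time_s: 28.65
tool_pos: [563.9, 162.8, 69.3]
tcp_rot: [179.9, 0.0, 126.1]
force: [0.7, -0.6, -1.3]
gripper_width: 0.55
finger_force: 4.4
```

```bash
python3 prof.py 20
```

```text
28.65 [563.9 162.8  69.3] [ 0.66 -0.65 -1.28] 4.39661636953133 46.95675647038283 r 266.6
top: 60 159.0; 70 156.0; 80 194.0; 90 192.0; 100 186.0; 110 181.0; 120 176.0; 130 174.0; 140 168.0; 150 162.0; 160 158.0; 170 152.0; 180 147.0; 190 142.0; 200 139.0; 210 134.0; 220 129.0; 230 125.0; 310 86.0; 
wrist: 250 114.0; 260 110.0; 270 149.0; 280 101.0; 290 95.0; 300 91.0; 310 87.0; 
[717.2 -56.5]
```

>>> {"api": "servo_tool", "payload": {
  "plan": "0 0 -0.004 0; 0 0 -0.008 0; 0 0 -0.012 0; 0 0 -0.016 0; 0 0 -0.02 0; 0 0 -0.024 0; 0 0 -0.026 0; 0 0 -0.026 0"
}}

```text
time_s: 29.55
tool_pos: [563.8, 162.7, 95.2]
tcp_rot: [180.0, 0.0, 126.1]
force: [0.2, 0.1, -0.4]
gripper_width: 0.544
finger_force: 4.3
```

```bash
python3 prof.py 21
```

```text
29.55 [563.8 162.7  95.2] [ 0.2   0.05 -0.41] 4.316441379742173 46.42584483800083 r 266.6
top: 50 152.0; 60 150.0; 70 190.0; 80 189.0; 90 186.0; 100 183.0; 110 180.0; 120 175.0; 130 173.0; 140 169.0; 150 167.0; 160 163.0; 170 162.0; 180 158.0; 190 154.0; 200 150.0; 210 150.0; 220 147.0; 230 142.0; 310 115.0; 
wrist: 240 138.0; 250 137.0; 260 134.0; 270 175.0; 280 128.0; 290 125.0; 300 121.0; 310 119.0; 
[717.1 -56.5]
```

>>> {"api": "servo_tool", "payload": {
  "plan": "0 0 -0.004 0; 0 0 -0.008 0; 0 0 -0.012 0; 0 0 -0.016 0; 0 0 -0.02 0; 0 0 -0.024 0; 0 0 -0.028 0; 0 0 -0.03 0"
}}

```text
time_s: 30.45
tool_pos: [563.8, 162.7, 125.3]
tcp_rot: [180.0, 0.0, 126.1]
force: [0.4, 0.2, -1.9]
gripper_width: 0.548
finger_force: 4.2
```

```bash
python3 prof.py 22
```

```text
30.45 [563.8 162.7 125.3] [ 0.41  0.21 -1.87] 4.189567882312986 46.81986444436556 r 266.6
top: 50 181.0; 60 183.0; 70 182.0; 80 180.0; 90 182.0; 100 180.0; 110 178.0; 120 177.0; 130 175.0; 140 175.0; 150 174.0; 160 173.0; 170 172.0; 180 171.0; 190 168.0; 200 169.0; 210 168.0; 220 166.0; 230 166.0; 310 155.0; 
wrist: 240 165.0; 250 164.0; 260 163.0; 270 206.0; 280 161.0; 290 159.0; 300 158.0; 310 157.0; 
[717.2 -56.5]
```

>>> {"api": "servo_tool", "payload": {
  "plan": "0 0 -0.005 0; 0 0 -0.01 0; 0 0 -0.015 0; 0 0 -0.02 0; 0 0 -0.025 0; 0 0 -0.03 0; 0 0 -0.034 0; 0 0 -0.034 0"
}}

```text
time_s: 31.35
tool_pos: [563.9, 162.9, 159.5]
tcp_rot: [179.9, 0.0, 126.1]
force: [-0.1, 0.5, -0.9]
gripper_width: 0.542
finger_force: 4.3
```

```bash
python3 prof.py 23
```

```text
31.35 [563.9 162.9 159.5] [-0.06  0.46 -0.91] 4.263403639633907 46.317645231984265 r 266.7
top: 50 172.0; 60 173.0; 70 175.0; 80 176.0; 90 177.0; 100 177.0; 110 179.0; 120 180.0; 130 179.0; 140 181.0; 150 183.0; 160 185.0; 170 185.0; 180 187.0; 190 186.0; 200 189.0; 210 189.0; 220 190.0; 230 192.0; 240 192.0; 
wrist: 230 193.0; 240 193.0; 250 194.0; 260 196.0; 270 240.0; 280 198.0; 290 199.0; 300 200.0; 310 186.0; 
[717.1 -56.6]
```

>>> {"api": "servo_tool", "payload": {
  "plan": "0 0 -0.004 0; 0 0 -0.008 0; 0 0 -0.012 0; 0 0 -0.012 0; 0 0 -0.012 0; 0 0 -0.012 0; 0 0 -0.012 0; 0 0 -0.012 0"
}}

```text
time_s: 32.25
tool_pos: [563.5, 162.8, 170.7]
tcp_rot: [180.0, 0.0, 126.1]
force: [0.0, 0.3, -0.0]
gripper_width: 0.542
finger_force: 4.3
```

```bash
python3 prof.py 24; cat > balls.py <<'E'
import sys
from fit import *
D=load('t'+sys.argv[1]);P=cloud(D,[(600,830),(-170,60),(-5,70)]);q=P[:,:2]-[717,-55.5];k=np.hypot(q[:,0],q[:,1])<92;P=P[k]
print('floor med',np.median(P[:,2]))
H=np.histogram(P[:,2],bins=range(-5,70,5));print(H[0])
# blob count: height map above floor 14..45
T=P[(P[:,2]>15)&(P[:,2]<50)];g=np.zeros((240,240),np.uint8)
for x,y,_ in T:cv2.circle(g,(int(x-600),int(y+175)),3,255,-1)
n,l,st,c=cv2.connectedComponentsWithStats(g);print([(int(st[i,4]),(c[i]+[600,-175]).round().tolist()) for i in range(1,n)])
E
python3 balls.py 24
```

```text
32.25 [563.5 162.8 170.7] [ 0.    0.26 -0.04] 4.338664472961682 46.30429530127984 r 266.8
top: 20 105.0; 50 169.0; 60 171.0; 70 174.0; 80 174.0; 90 176.0; 100 178.0; 110 180.0; 120 182.0; 130 184.0; 140 186.0; 150 188.0; 160 189.0; 170 191.0; 180 192.0; 190 195.0; 200 196.0; 210 198.0; 220 199.0; 230 201.0; 240 202.0; 
wrist: 230 202.0; 240 203.0; 250 205.0; 260 207.0; 270 252.0; 280 211.0; 290 212.0; 300 214.0; 310 196.0; 
[717.2 -56.5]
floor med 9.71728405844965
[  2 130 871 692  64  11  18  34  17  14  29  12   3   0]
[(29, [740.0, -142.0]), (29, [716.0, -132.0]), (51, [700.0, -128.0]), (898, [757.0, -108.0]), (29, [663.0, -117.0]), (103, [715.0, -112.0]), (29, [786.0, -107.0]), (29, [631.0, -90.0]), (1119, [726.0, -68.0]), (29, [635.0, -83.0]), (29, [645.0, -79.0]), (29, [673.0, -79.0]), (29, [691.0, -79.0]), (52, [796.0, -78.0]), (87, [664.0, -67.0]), (29, [705.0, -72.0]), (29, [631.0, -62.0]), (29, [688.0, -55.0]), (58, [638.0, -51.0]), (29, [779.0, -51.0]), (29, [691.0, -44.0]), (48, [750.0, -42.0]), (29, [653.0, -41.0]), (29, [695.0, -38.0]), (67, [760.0, -35.0]), (29, [649.0, -34.0]), (58, [684.0, -34.0]), (58, [797.0, -30.0]), (46, [766.0, -27.0]), (29, [698.0, -24.0]), (29, [754.0, -24.0]), (29, [688.0, -20.0]), (29, [666.0, -17.0]), (58, [726.0, -14.0]), (29, [744.0, -17.0]), (29, [758.0, -13.0]), (84, [670.0, -7.0]), (29, [649.0, 1.0]), (29, [761.0, 11.0]), (29, [779.0, 11.0]), (29, [772.0, 15.0]), (29, [719.0, 36.0])]
```

>>> {"api": "servo_tool", "payload": {
  "plan": "0 0 -0.005 0; 0 0 -0.01 0; 0 0 -0.012 0; 0 0 -0.012 0; 0 0 -0.012 0; 0 0 -0.012 0; 0 0 -0.012 0; 0 0 -0.012 0"
}}

```text
time_s: 33.15
tool_pos: [563.5, 162.7, 182.6]
tcp_rot: [180.0, 0.0, 126.1]
force: [0.1, 0.7, 0.1]
gripper_width: 0.552
finger_force: 4.3
```

```bash
python3 prof.py 25; python3 - <<'E'
from fit import *
shot('scene','s25')
for n in('t25','s25'):
    D=load(n);P=cloud(D,[(600,830),(-170,60),(22,60)]);q=P[:,:2]-[717,-55.5];P=P[np.hypot(q[:,0],q[:,1])<98-6]
    g=np.zeros((240,240),np.uint8)
    for x,y,_ in P:cv2.circle(g,(int(x-600),int(y+175)),3,255,-1)
    k,l,st,c=cv2.connectedComponentsWithStats(g);print(n,[(int(st[i,4]),(c[i]+[600,-175]).round().tolist(),st[i,2:4].tolist()) for i in range(1,k) if st[i,4]>120])
E
```

```text
33.15 [563.5 162.7 182.6] [0.13 0.73 0.14] 4.333842063333577 47.10514786183201 r 266.8
top: 50 167.0; 60 171.0; 70 170.0; 80 171.0; 90 176.0; 100 179.0; 110 182.0; 120 183.0; 130 187.0; 140 189.0; 150 192.0; 160 194.0; 170 196.0; 180 198.0; 190 203.0; 200 202.0; 210 205.0; 220 208.0; 230 210.0; 240 211.0; 310 199.0; 
wrist: 230 212.0; 240 214.0; 250 216.0; 260 219.0; 270 264.0; 280 225.0; 290 226.0; 300 228.0; 310 206.0; 
[717.3 -56.5]
t25 [(2138, [749.0, -98.0], [56, 83]), (768, [716.0, -47.0], [32, 32])]
s25 [(876, [736.0, -74.0], [38, 51]), (624, [713.0, -41.0], [33, 33])]
```

>>> {"api": "servo_tool", "payload": {
  "plan": "0 0 0.008 0; 0 0 0.016 0; 0 0 0.024 0; 0 0 0.032 0; 0 0 0.04 0; 0 0 0.048 0; 0 0 0.056 0; 0 0 0.06 0"
}}

```text
time_s: 34.1
tool_pos: [562.9, 162.6, 121.4]
tcp_rot: [-179.9, -0.0, 126.1]
force: [-0.1, 0.3, -1.3]
gripper_width: 0.543
finger_force: 4.3
```

>>> {"api": "servo_tool", "payload": {
  "plan": "0 0 0.008 0; 0 0 0.016 0; 0 0 0.024 0; 0 0 0.032 0; 0 0 0.04 0; 0 0 0.048 0; 0 0 0.054 0; 0 0 0.054 0"
}}

```text
time_s: 34.9
tool_pos: [562.5, 162.6, 67.3]
tcp_rot: [-179.9, -0.1, 126.1]
force: [-1.2, 0.3, -0.7]
gripper_width: 0.547
finger_force: 4.3
```

```bash
python3 prof.py 26
```

```text
34.9 [562.5 162.6  67.3] [-1.25  0.29 -0.68] 4.291267006601629 46.672172614483074 r 267.3
top: 60 157.0; 70 155.0; 80 191.0; 90 192.0; 100 188.0; 110 184.0; 120 177.0; 130 172.0; 140 166.0; 150 162.0; 160 157.0; 170 153.0; 180 147.0; 190 142.0; 200 136.0; 210 132.0; 220 126.0; 230 121.0; 310 77.0; 
wrist: 250 111.0; 260 106.0; 270 148.0; 280 97.0; 290 91.0; 300 86.0; 310 81.0; 
[717.2 -56.4]
```

>>> {"api": "servo_tool", "payload": {
  "plan": "-0.002 0 0.006 0; -0.004 0 0.012 0; -0.006 0 0.018 0; -0.008 0 0.024 0; -0.01 0 0.029 0; -0.01 0 0.033 0; -0.01 0 0.034 0; -0.01 0 0.034 0"
}}

```text
time_s: 35.8
tool_pos: [569.5, 154.4, 35.1]
tcp_rot: [-180.0, 0.0, 126.1]
force: [-1.1, -1.3, 3.4]
gripper_width: 0.548
finger_force: 5.0
```

```bash
python3 prof.py 27
```

```text
35.8 [569.5 154.4  35.1] [-1.13 -1.34  3.35] 5.030694324841534 46.79591111502294 r 256.6
top: 70 164.0; 80 158.0; 90 151.0; 100 197.0; 110 191.0; 120 179.0; 130 174.0; 140 166.0; 150 158.0; 160 149.0; 170 142.0; 180 133.0; 190 125.0; 200 117.0; 210 112.0; 220 98.0; 
wrist: 240 83.0; 250 77.0; 260 115.0; 270 62.0; 280 52.0; 290 44.0; 300 38.0; 
[717.1 -56.3]
```

>>> {"api": "servo_tool", "payload": {
  "plan": "0 0 -0.001 0; 0 0 -0.001 0; 0 0 -0.001 0; 0 0 -0.001 0; 0 0 -0.001 0; 0 0 -0.001 0",
  "hand": 80
}}

```text
time_s: 36.5
tool_pos: [569.3, 154.6, 35.5]
tcp_rot: [-180.0, -0.0, 126.1]
force: [0.7, 0.4, -0.1]
gripper_width: 0.937
finger_force: 0.0
```

>>> {"api": "servo_tool", "payload": {
  "plan": "0 0 -0.02 0; 0 0 -0.05 0; 0 0 -0.09 0; 0 0 -0.13 0; 0.02 0 -0.17 0; 0.06 0 -0.2 0; 0.1 0 -0.22 0; 0.15 0 -0.22 0"
}}

```text
time_s: 37.3
tool_pos: [483.1, 277.2, 260.4]
tcp_rot: [179.5, 0.1, 126.0]
force: [-0.0, 0.4, -0.3]
gripper_width: 0.937
finger_force: 0.0
```

```bash
python3 prof.py 28; python3 - <<'E'
from fit import *
shot('scene','s28')
for n in('t28','s28'):
    D=load(n);P=cloud(D,[(600,830),(-170,60),(22,60)]);q=P[:,:2]-[717,-55.5];P=P[np.hypot(q[:,0],q[:,1])<92]
    g=np.zeros((240,240),np.uint8)
    for x,y,_ in P:cv2.circle(g,(int(x-600),int(y+175)),2,255,-1)
    k,l,st,c=cv2.connectedComponentsWithStats(g);print(n,[(int(st[i,4]),(c[i]+[600,-175]).round().tolist(),st[i,2:4].tolist()) for i in range(1,k) if st[i,4]>120])
C=np.vstack([cloud(load(n),[(500,640),(55,240),(15,110)]) for n in('t28','s28')]);d0=[.59,-.81];r=C[:,:2]-[601,104]
print(tube(C[abs(r[:,0]*d0[1]-r[:,1]*d0[0])<32]))
E
```

```text
37.3 [483.1 277.2 260.4] [-0.01  0.45 -0.25] 0.0 80.01810434751651 r 406.7
top: 70 165.0; 80 158.0; 90 150.0; 100 196.0; 110 189.0; 120 180.0; 130 173.0; 140 164.0; 150 155.0; 160 149.0; 170 142.0; 180 134.0; 190 127.0; 200 120.0; 210 110.0; 220 102.0; 230 93.0; 240 84.0; 250 76.0; 260 70.0; 270 60.0; 280 52.0; 290 44.0; 300 39.0; 
wrist: 220 101.0; 230 93.0; 240 85.0; 250 77.0; 260 69.0; 270 61.0; 280 53.0; 290 44.0; 300 39.0; 
[717.  -56.1]
t28 [(1584, [749.0, -100.0], [53, 81]), (533, [715.0, -47.0], [29, 30])]
s28 []
(array([593.512, 120.533,   2.784,  -3.071]), np.float64(76.4), np.float64(-47.8), np.float64(5.81), 932)
```

>>> {"api": "servo_tool", "payload": {
  "plan": "0.05 0 -0.05 0; 0.05 0 -0.05 0; 0.05 0 -0.05 0; 0.05 0 -0.05 0; 0.05 0 -0.05 0; 0.05 0 -0.05 0; 0.05 0 -0.05 0; 0.05 0 -0.05 0"
}}

```text
time_s: 38.25
tool_pos: [451.5, 315.5, 304.9]
tcp_rot: [-179.9, -0.0, 126.1]
force: [-0.2, 0.6, -0.5]
gripper_width: 0.94
finger_force: 0.0
```

```bash
python3 prof.py 29; python3 - <<'E'
from fit import *
from scipy.optimize import least_squares
P=cloud(load('t29'),[(600,830),(-170,60),(22,60)]);q=P[:,:2]-[717,-55.5];P=P[np.hypot(q[:,0],q[:,1])<95]
# greedy spheres, r=15, centre z=21
while len(P)>12:
    n=[(np.abs(np.linalg.norm(P-[x,y,21],axis=1)-15)<4).sum() for x,y in P[:,:2]];b=P[int(np.argmax(n)),:2]
    c=least_squares(lambda c:np.linalg.norm((N:=P[np.linalg.norm(P[:,:2]-b,axis=1)<16])-[c[0],c[1],21],axis=1)-15,b,loss='soft_l1').x
    print(c.round(),max(n));P=P[np.linalg.norm(P[:,:2]-c,axis=1)>17]
E
```

```text
38.25 [451.5 315.5 304.9] [-0.16  0.63 -0.5 ] 0.0 80.31681761548549 r 456.3
top: 70 166.0; 80 162.0; 90 151.0; 100 194.0; 110 188.0; 120 181.0; 130 172.0; 140 165.0; 150 157.0; 160 150.0; 170 141.0; 180 133.0; 190 124.0; 200 117.0; 210 109.0; 220 102.0; 230 93.0; 240 86.0; 250 78.0; 260 68.0; 270 60.0; 280 52.0; 290 43.0; 300 39.0; 
wrist: 210 105.0; 220 102.0; 230 93.0; 240 85.0; 250 77.0; 260 69.0; 270 61.0; 280 53.0; 290 45.0; 300 39.0; 
[716.9 -56.2]
[ 755. -100.] 55
[739. -74.] 52
[717. -46.] 50
[ 763. -129.] 45
```

```bash
python3 -c "
from workcell import bot
print(bot.close_job())"
```

```text
the job is handed in; nothing more can be done
None
```

The job is handed in at about 38 s: in the last measurement all four balls lay in the white tub, the empty tube leaned still on its rim at about 51° with its foot on the table and let go, and the tub hadn't moved. The lower end took several regrips rather than one because the tube slipped, and I didn't re-measure the bottles, which the arm only passed well above. The hand-in gave no verdict.

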